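# Centre the espresso cup on the scale and tare

## Task

The small white espresso cup on the barista scale has been set down off-centre, hanging over the edge of the little round pan. Nudge it with light fingertip taps until it stands in the middle of the pan; when it is still, press the scale's tare key and let it come back up. Do not grip, lift or tip the cup - it is top-heavy on a narrow foot - and leave everything else on the counter where it is.

Things in the scene. Friction and masses are not known exactly. Their poses are not given: they have to be found in the camera images.
- pan_center (a point): centre of the top face of the scale's round steel weighing pan (75 mm across, top 36 mm above the counter, flat, no rim, polished: friction with the cup about 0.35). z up; x and y are the scale's own axes: from here the display and tare key lie towards -x, the key also towards -y. The scale (190 x 135 mm, black body 26 mm high) stands firm and does not slide; its body extends 63 mm to +x of this point, 127 mm to -x and 67.5 mm to either side
- cup_foot (a point): the white handleless egg-shaped ceramic espresso cup on the pan: centre of the underside of its foot, z up along the cup's axis. Round; foot 34 mm across, widest (62 mm across) from 26 to 32 mm above the foot, mouth 54 mm across, 64 mm high, empty, about 130 g. Tapped at its widest part or lower it slides; pushed near the mouth it rocks and can tip over
- cup: the same cup as a body; its reference origin is not on the cup's axis but 23.5 mm to the side of it, level with the foot (use cup_foot for where the cup is)
- tare (a joint): travel of the tare key, m: 0 up, 0.004 fully down; springs back; starts to move at about 1.2 N and is fully down at about 4 N
- tare_top (a point): centre of the top face of the tare key, a white rectangular key 22 x 28 mm (scale's x, y) beside the display, standing 5 mm above the scale's body, 31 mm above the counter; pressed straight down
- tamper: espresso tamper standing on its base left of the scale, 58 mm across, 86 mm high; origin under its base
- spare_cup: a second, identical cup standing on the counter to the right of the scale, 64 mm high; not to be used; origin under its foot
- spoon: coffee spoon with a wooden handle, 135 mm long, lying on the counter to the right of the scale, handle to -x; origin in the middle, underneath
- portafilter: portafilter lying on a black rubber mat at the far left, basket 68 mm across, handle to -x; origin under the basket
- pitcher: steel milk pitcher, 88 mm across, 108 mm high, at the right; origin under its base
- paper_cup: empty brown paper cup, 89 mm across the rim, 112 mm high, at the right beyond the pitcher; origin under its base
- syrup: amber syrup bottle, 50 mm across, 150 mm high, behind the scale; origin under its base
There are look-alikes about, which are no part of the job. Leave any green or red look-alike of the cup alone.

How it is judged:
On the way, in this order (a step that is already met when the one before it is completed fails the run):
1. the cup stands still and upright in the middle of the pan, untouched (horizontal distance between cup_foot and pan_center below 0.006 m and z of cup_foot in the frame of pan_center between -0.003 and 0.003 m and angle between cup_foot's own z axis and vertical below 0.05 rad and linear speed of cup below 0.02 m/s and contact force between cup and the fingers below 0.05 N), for 0.3 s.
2. the tare key is pressed down, the cup still in the middle (value of joint tare above 0.0025 m and horizontal distance between cup_foot and pan_center below 0.006 m), for 0.05 s.
At the end, for the whole second after the job is handed in: the cup stands upright and still on the pan, its foot within 6 mm of the pan's centre, and the tare key, having been pressed at least 2.5 mm down after the cup was centred, is up again (all of step 1 and value of joint tare below 0.001 m); the robot touches nothing.
It fails at once if the cup is lifted more than 10 mm off the pan (z of cup_foot in the frame of pan_center above 0.01 m).
It fails at once if the cup falls off the pan (z of cup_foot in the frame of pan_center below -0.01 m).
It fails at once if the cup is tipped more than 17 degrees (angle between cup_foot's own z axis and vertical above 0.3 rad).
It fails at once if the cup is pushed, pressed or squeezed with more than 10 N (contact force between cup and the fingers above 10 N or contact force between cup and the arm above 10 N).
It fails at once if anything else on the counter is moved more than 20 mm or knocked over (distance of any of tamper, spare_cup, spoon, portafilter, pitcher, paper_cup, syrup from where it was at the start of the episode above 0.02 m or angle between any of tamper, spare_cup, spoon, portafilter, pitcher, paper_cup, syrup's own z axis and vertical above 0.4 rad).
It also fails if it takes over 61 s, if anything falls off the work surface, if the arm or the gripper's body presses on something with over 40 N, if the wrist force passes 120 N, or if a joint passes its speed limit or range.

## Robot

A 6-joint arm with a two-finger parallel gripper is mounted at the origin on the work surface. World frame = base frame: x ahead of the robot, y to its left, z up, the work surface at z = 0. Lengths are in m, angles in rad, forces in N, time in s.
With the tool pointing down it reaches from about 0.35 to 0.775 m from the base axis. Payload 5.5 kg.
Tool frame: the origin (TCP) lies at the very end of the fingers, on their centre line; the grasp point (between the pads) lies 19 mm behind it; z points along the fingers, y is the line along which they close (so a half turn about z gives the same grasp; the last joint's range is limited). The gripper opens to 85 mm and grips with 20 to 120 N. Pads are 22 mm wide; open, the fingers measure 114 mm over their backs; the gripper's body (76 mm by 85 mm) begins 54 mm behind the grasp point. The pads swing forward as they close: fully open they stand 13 mm farther back than shut.
Start: joints at [-1.398, 0.313, 0.046, 1.304, 0, 1.431], TCP at [0.177, -0.547, 0.231] pointing down, gripper open.
Joint ranges: [-2.76, 2.76], [-0.86, 1.69], [-1.03, 1.26], [-2.2, 2.34], [-1.47, 1.5], [-3.14, 3.14]. Speed limits (rad/s): [2.57, 2.57, 3.14, 3.14, 3.14, 3.14].

## Interface

Orientations are given as a unit quaternion [w, x, y, z].
In Python, from workcell import env, imaging, ticket gives the robot as it stands. The module is installed in compiled form; this text tells all that it offers.
- The arm moves only by the tool apply_moves, never from a script. Its argument "rows" is a list of rows, each an object with "xyz": the shift along the tool's x, y, z in mm, a list of three; "turn": the turn, a rotation vector about the tool's x, y, z in rad, a list of three; "grip": the opening, from 0 (shut) to 1 (fully open). A call has 1 to 12 rows; each row is the pose to reach, as a shift and turn from the pose commanded when the call began, along the tool's axes at that moment; what a row does not reach only later rows make up. A row lasts 1/12 s, in which the tool goes at most 41.7 mm and 7.16 degrees, less where a joint would pass 70% of its speed; a pose out of reach is approached as far as the arm can. A call with a gripper value outside its range is refused whole. The fingers move at their own pace and stop on an object; "force" is the grip in N (left out, the last holds). Time passes only in rows, so rows that repeat a pose let the fingers close. It gives the time, the measured TCP pose, the force, the opening and the grip force at its end, in the units of the state.
- env.get_state(): the state, without advancing time (a new reading comes with each control period).
- imaging.read_camera(name): name is "scene" or "top"; returns a dict with "color" (400x640x3 uint8, blue, green, red), "z_map" (400x640 float32, m along the optical axis (not along the pixel's ray), 0 where there is no reading), "camera_matrix" (3x3 intrinsics, pixels), "view" (4x4, takes a point from world to camera coordinates). Camera axes: x right, y down, z forward; pixel columns grow to the right and rows downward; lengths in m; the calibration is good to about 2 mm. A picture is of the moment at which its call begins.
- ticket.hand_in(): hands the job in; it is judged then, once.
The state is a dict: "clock": time; "joint_pos": joint angles; "qvel": joint speeds; "tau": joint torques, N m; "tcp_pos": TCP position; "orientation": TCP orientation; "wrist_force": force on the tool from outside, world axes, zero at the start; "ft_torque": the same for the moment, N m; "finger_gap": finger opening in m; "grip_force": force on a finger pad.
Only numpy, scipy, OpenCV 4.12 (cv2) and the standard library are available. Lean on these libraries where they do the work, as an engineer would, in place of code of your own. Each camera call takes 0.05 s, during which the arm holds its last target. There are 200 camera calls.

## Working session

There is one attempt and no reset: what is moved stays moved. The work goes in short steps, Python scripts to look and compute and a tool call to move; the robot and the scene stay as the last step left them, time stands still between calls to the robot, and variables do not carry over. Pictures are saved under pics/ and viewed, at most 10 in all, crops included, and the job is handed in when it is done.

Besides the shell and the picture viewer there is one more tool, called after "Call:" by a JSON object that holds its "op" and its "data", one argument or row to a line. apply_moves: Moves the arm, as the interface text tells. Its arguments: {"type":"object","properties":{"rows":{"type":"array"},"force":{"type":"number"}},"required":["rows"]}

```bash
mkdir -p pics; python3 - <<'E'
from workcell import env, imaging
import cv2,numpy as np
s=env.get_state(); print({k:np.round(v,4).tolist() for k,v in s.items()})
for n in("scene","top"):
    r=imaging.read_camera(n); np.savez(n+'0.npz',**r); cv2.imwrite(f"pics/{n}0.png",r["color"])
    print(n,r["camera_matrix"].tolist(),np.round(r["view"],3).tolist())
E
```

```text
{'clock': 0.0, 'joint_pos': [-1.3975, 0.314, 0.045, 1.3036, -0.0, 1.4312], 'qvel': [0.0011, -0.0001, 0.0017, 0.0009, -0.0003, 0.0019], 'tau': [0.0003, -48.063, 29.8531, 0.0193, -0.0002, -0.0], 'tcp_pos': [0.1769, -0.5466, 0.2304], 'orientation': [-0.0009, 0.9878, 0.1558, -0.0], 'wrist_force': [0.8322, -0.2254, 1.43], 'ft_torque': [0.0203, 0.0074, 0.0205], 'grip_force': 0.0, 'finger_gap': 0.0853}
scene [[443.5858580912621, 0.0, 318.40454774308853], [0.0, 443.5858580912621, 206.07658731975272], [0.0, 0.0, 1.0]] [[-0.404, 0.915, -0.009, 0.237], [0.761, 0.33, -0.558, -0.424], [-0.508, -0.232, -0.83, 1.524], [0.0, 0.0, 0.0, 1.0]]
top [[455.05607579120425, 0.0, 320.66602042965764], [0.0, 455.05607579120425, 203.1012289245044], [0.0, 0.0, 1.0]] [[-0.03, -0.999, -0.021, 0.033], [-0.99, 0.032, -0.137, 0.587], [0.138, 0.016, -0.99, 1.117], [0.0, 0.0, 0.0, 1.0]]
```

View pics/scene0.png

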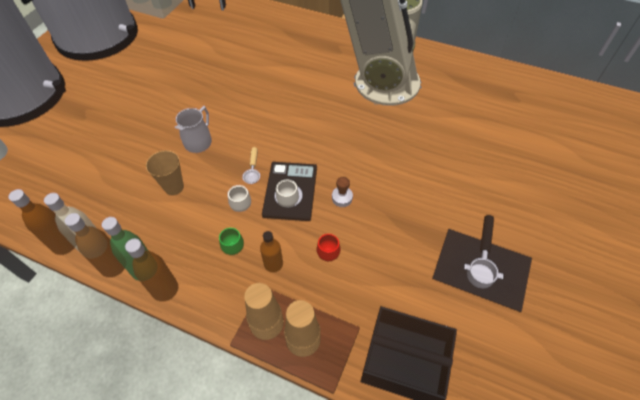

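View pics/top0.png

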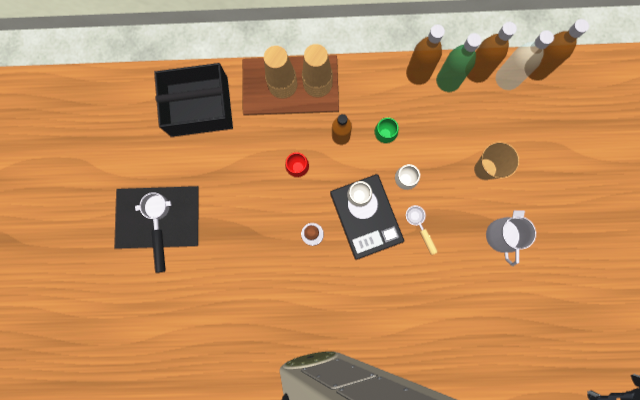

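The candidates for the cup in the top view are the white cup on the scale (360,193), the white spare cup (408,176), the green cup (387,130) and the red cup (297,164). I choose the one standing on the scale's pan, at about (288,193) in the scene view. The tare key is the white rectangle at (390,235) in top and (280,169) in scene.

```bash
python3 - <<'E'
import cv2,numpy as np
a=np.load('top0.npz')['color'][160:270,310:430]; b=np.load('scene0.npz')['color'][150:230,220:340]
A=cv2.resize(a,None,fx=5,fy=5,interpolation=cv2.INTER_CUBIC)[:,:400+200]
cv2.imwrite('pics/crop0.png',cv2.resize(a,None,fx=5,fy=5,interpolation=2)); cv2.imwrite('pics/crop1.png',cv2.resize(b,None,fx=6,fy=6,interpolation=2))
E
```

```text
(no output)
```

View pics/crop0.png

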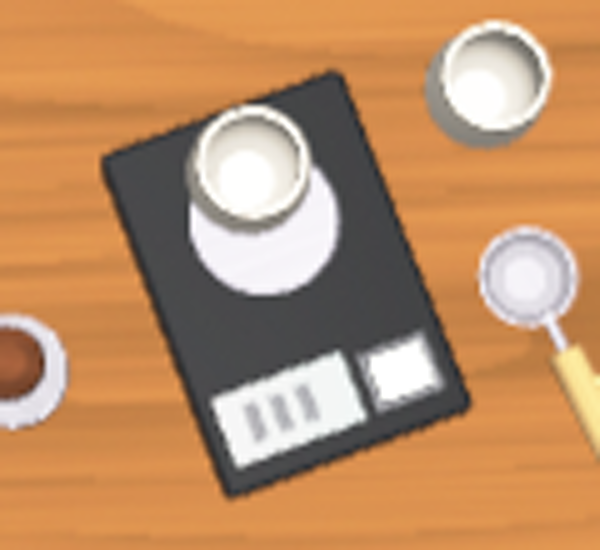

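View pics/crop1.png

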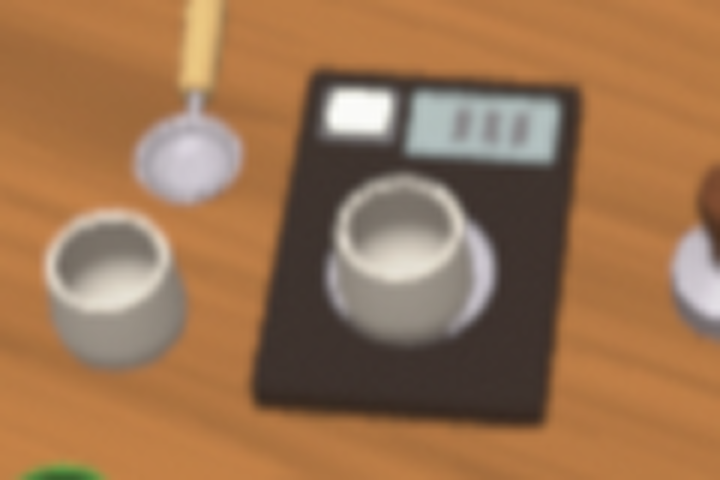

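Close crop of top: the cup's mouth is centred at about crop (252,164), i.e. pixel (360,193), and the pan centre is at about (265,220), i.e. (363,204). The cup hangs off toward the scale's +x end. The key is at (400,371), i.e. (390,234).

```bash
cat > h.py <<'E'
import numpy as np,cv2
from scipy.optimize import least_squares
def ray(r,uv,z):
    K,V=r["camera_matrix"],np.array(r["view"]); R,t=V[:3,:3],V[:3,3]; c=-R.T@t
    uv=np.atleast_2d(uv).astype(float); d=np.c_[uv,np.ones(len(uv))]@np.linalg.inv(K).T@R
    return (c+d*((z-c[2])/d[:,2:]))[:,:2]
def cloud(r):
    K,V,Z=r["camera_matrix"],np.array(r["view"]),r["z_map"]; v,u=np.mgrid[:400,:640]
    p=np.stack([(u-K[0,2])/K[0,0]*Z,(v-K[1,2])/K[1,1]*Z,Z],-1)
    w=(p-V[:3,3])@V[:3,:3]; w[Z==0]=9; return w
def circ(p,rad=None):
    f=lambda q:np.hypot(*(p-q[:2]).T)-(rad or q[2])
    return least_squares(f,[*p.mean(0),rad or .03],loss='soft_l1',f_scale=.001)
def rim(r,near,zmin=.09):
    "mouth centre: outer contour of everything higher than 90 mm near the cup"
    w=cloud(r); m=((w[...,2]>zmin)&(w[...,2]<.106)&(np.hypot(w[...,0]-near[0],w[...,1]-near[1])<.045))
    k,_=cv2.findContours(m.astype(np.uint8),0,1); k=max(k,key=cv2.contourArea)[:,0]
    e=cv2.fitEllipse(k); return e,ray(r,[e[0]],.1)[0],np.median(w[m],0),m.sum()
E
python3 - <<'E'
import numpy as np,cv2
from h import *
for n in('top','scene'):
    r=dict(np.load(n+'0.npz')); w=cloud(r); g=r['color'].astype(int)
    u0=ray(r,[(363,204) if n=='top' else (290,195)],.036)[0]
    print(n,'pan guess',u0)
    e,c,med,k=rim(r,u0); print(' rim',np.round(e[0],1),np.round(e[1],1),'world',c.round(4),med.round(4),k)
    # body: dark pixels
    near=np.hypot(w[...,0]-u0[0],w[...,1]-u0[1])<.17
    dark=((g.max(2)<90)&near).astype(np.uint8)
    ks,_=cv2.findContours(dark,0,1); kk=max(ks,key=cv2.contourArea)
    P=ray(r,kk[:,0],.026); print(' body z med',np.median(w[dark>0],0)[2].round(4)); rect=cv2.minAreaRect((P*1000).astype(np.float32)); print(' rect',np.round(rect[0],1),np.round(rect[1],1),round(rect[2],2))
    # pan: bright violet-white, height ~36
    m=(g.min(2)>150)&near&(abs(w[...,2]-.036)<.005)&(np.hypot(w[...,0]-u0[0],w[...,1]-u0[1])<.05)
    print(' pan z',np.median(w[m],0).round(4)if m.any()else None,m.sum())
    ks,_=cv2.findContours(m.astype(np.uint8),0,1); kk=max(ks,key=cv2.contourArea)[:,0]
    P=ray(r,kk,.036)
    # drop edge pts near the cup (mouth/body)
    hi=cv2.dilate((w[...,2]>.042).astype(np.uint8),np.ones((5,5)))
    P=P[hi[kk[:,1],kk[:,0]]==0]; q=circ(P,.0365); print(' pan circ',q.x[:2].round(4),len(P),np.abs(q.fun).mean().round(4), 'free',circ(P).x.round(4))
    # key
    m=(g.min(2)>150)&near&(abs(w[...,2]-.03)<.005)
    kc=ray(r,[(390,234) if n=='top' else (280,169)],.031)[0]
    m=(g.min(2)>(190 if n=='top' else 200))&(np.hypot(w[...,0]-kc[0],w[...,1]-kc[1])<.017)
    v,u=np.nonzero(m); print(' key',ray(r,[(u.mean(),v.mean())],.031).round(4),m.sum())
E
```

```text
top pan guess [ 0.58212006 -0.09281153]
 rim [360. 193.] [20.6 21.5] world [ 0.6006 -0.0817] [ 0.5893 -0.0854  0.0984] 108
 body z med 0.0257
 rect [ 552.2 -100.9] [186.7 133.5] 18.62
 pan z [ 0.5702 -0.0929  0.036 ] 395
 pan circ [ 0.5827 -0.0905] 45 0.0006 free [ 0.5818 -0.0908  0.0358]
 key [[ 0.5045 -0.1579]] 110
scene pan guess [ 0.58090098 -0.08748312]
 rim [286.4 189.2] [16.8 19.8] world [ 0.6072 -0.0807] [ 0.5918 -0.0875  0.0979] 91
 body z med 0.0258
 rect [559.  -99.2] [192.7 131.2] 18.6
 pan z [ 0.5705 -0.0635  0.0362] 42
 pan circ [ 0.5826 -0.0931] 6 0.0003 free [-45.3201  98.0067 108.272 ]
 key [[ 0.5051 -0.1577]] 55
```

```bash
cat >> h.py <<'E'
def shift(s,target,yaw=0):
    from scipy.spatial.transform import Rotation as R
    q=s['orientation']; M=R.from_quat([q[1],q[2],q[3],q[0]]).as_matrix()
    return (M.T@(np.array(target)-s['tcp_pos'])*1000).round(1),M.round(3)
E
python3 - <<'E'
from h import *
from workcell import env
s=env.get_state(); t=dict(np.load('top0.npz')); sc=dict(np.load('scene0.npz'))
print('syrup cap',ray(t,[(342,119)],.15),ray(sc,[(268,237)],.15),'rim2',ray(t,[(360,192.4)],.1),ray(sc,[(286.2,187.7)],.1))
print(shift(s,[.662,-.051,.231]))
E
```

```text
syrup cap [[ 0.77065994 -0.04315798]] [[ 0.77698128 -0.04042951]] rim2 [[ 0.60203305 -0.08183744]] [[ 0.60317749 -0.08324129]]
(array([ 6.141e+02, -3.223e+02,  1.000e-01]), array([[ 0.951,  0.308, -0.   ],
       [ 0.308, -0.951,  0.002],
       [ 0.   , -0.002, -1.   ]]))
```

Call:
{"op": "apply_moves", "data": {
  "rows": [
    {"xyz": [614,-322,0],"turn": [0,0,-0.15],"grip": 0},
    {"xyz": [614,-322,0],"turn": [0,0,-0.15],"grip": 0},
    {"xyz": [614,-322,0],"turn": [0,0,-0.15],"grip": 0},
    {"xyz": [614,-322,0],"turn": [0,0,-0.15],"grip": 0},
    {"xyz": [614,-322,0],"turn": [0,0,-0.15],"grip": 0},
    {"xyz": [614,-322,0],"turn": [0,0,-0.15],"grip": 0},
    {"xyz": [614,-322,0],"turn": [0,0,-0.15],"grip": 0},
    {"xyz": [614,-322,0],"turn": [0,0,-0.15],"grip": 0},
    {"xyz": [614,-322,0],"turn": [0,0,-0.15],"grip": 0},
    {"xyz": [614,-322,0],"turn": [0,0,-0.15],"grip": 0},
    {"xyz": [614,-322,0],"turn": [0,0,-0.15],"grip": 0},
    {"xyz": [614,-322,0],"turn": [0,0,-0.15],"grip": 0}
  ]
}}

```text
clock: 1.1
tcp_pos: [0.5277, -0.188, 0.231]
orientation: [-0.0, 0.973, 0.229, -0.0]
wrist_force: [-0.4, -0.6, -0.0]
finger_gap: -0.0001
grip_force: 0.0
```

Call:
{"op": "apply_moves", "data": {
  "rows": [
    {"xyz": [181,-63,0],"turn": [0,0,0],"grip": 0},
    {"xyz": [181,-63,0],"turn": [0,0,0],"grip": 0},
    {"xyz": [181,-63,0],"turn": [0,0,0],"grip": 0},
    {"xyz": [181,-63,0],"turn": [0,0,0],"grip": 0},
    {"xyz": [181,-63,0],"turn": [0,0,0],"grip": 0},
    {"xyz": [181,-63,0],"turn": [0,0,0],"grip": 0},
    {"xyz": [181,-63,0],"turn": [0,0,0],"grip": 0},
    {"xyz": [181,-63,0],"turn": [0,0,0],"grip": 0}
  ]
}}

```text
clock: 1.77
tcp_pos: [0.66, -0.053, 0.2306]
orientation: [-0.0, 0.973, 0.229, -0.001]
wrist_force: [0.1, 0.1, 1.1]
finger_gap: 0.0
grip_force: 0.0
```

Call:
{"op": "apply_moves", "data": {
  "rows": [
    {"xyz": [0,0,40],"turn": [0,0,0],"grip": 0},
    {"xyz": [0,0,80],"turn": [0,0,0],"grip": 0},
    {"xyz": [0,0,110],"turn": [0,0,0],"grip": 0},
    {"xyz": [0,0,140],"turn": [0,0,0],"grip": 0},
    {"xyz": [0,0,160],"turn": [0,0,0],"grip": 0},
    {"xyz": [0,0,174],"turn": [0,0,0],"grip": 0},
    {"xyz": [0,0,174],"turn": [0,0,0],"grip": 0},
    {"xyz": [0,0,174],"turn": [0,0,0],"grip": 0}
  ]
}}

```text
clock: 2.43
tcp_pos: [0.6591, -0.0541, 0.057]
orientation: [-0.0, 0.974, 0.228, -0.001]
wrist_force: [-0.8, 0.9, 0.5]
finger_gap: 0.0003
grip_force: 0.0
```

```bash
python3 - <<'E'
from h import *
from workcell import env,imaging
s=env.get_state(); print(s['tcp_pos'],s['orientation'])
A=[]
for n,(x,y) in dict(top=(310,130),scene=(220,150)).items():
    r=imaging.read_camera(n); A.append(cv2.resize(r['color'][y:y+100,x:x+100],None,fx=4,fy=4,interpolation=2))
cv2.imwrite('pics/c2.png',np.hstack(A))
E
```

```text
[ 0.65914948 -0.05408765  0.0570314 ] [-2.80647837e-04  9.73588620e-01  2.28307132e-01 -9.86512510e-04]
```

View pics/c2.png

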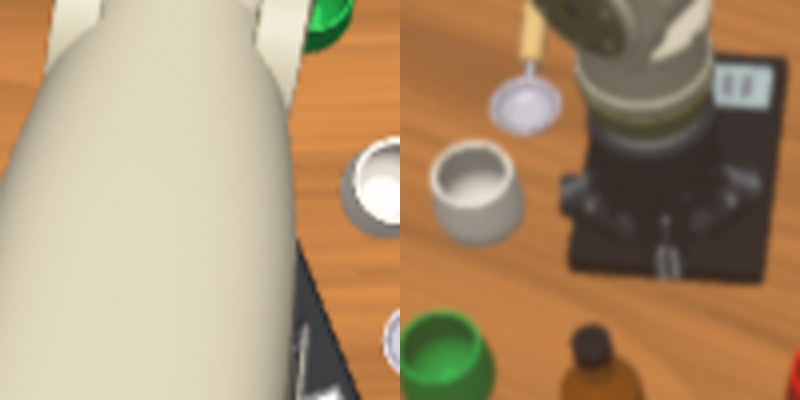

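The arm hides the cup from both cameras (top view: the forearm covers it, scene view: the wrist covers it). So I push short by dead reckoning, back off and then look.

Call:
{"op": "apply_moves", "data": {
  "rows": [
    {"xyz": [-6,0,0],"turn": [0,0,0],"grip": 0},
    {"xyz": [-12,0,0],"turn": [0,0,0],"grip": 0},
    {"xyz": [-15,0,0],"turn": [0,0,0],"grip": 0},
    {"xyz": [-16.5,0,0],"turn": [0,0,0],"grip": 0},
    {"xyz": [-18,0,0],"turn": [0,0,0],"grip": 0},
    {"xyz": [-19.5,0,0],"turn": [0,0,0],"grip": 0},
    {"xyz": [-21,0,0],"turn": [0,0,0],"grip": 0},
    {"xyz": [-22.5,0,0],"turn": [0,0,0],"grip": 0},
    {"xyz": [-24,0,0],"turn": [0,0,0],"grip": 0},
    {"xyz": [-25.5,0,0],"turn": [0,0,0],"grip": 0},
    {"xyz": [-27,0,0],"turn": [0,0,0],"grip": 0},
    {"xyz": [-28.5,0,0],"turn": [0,0,0],"grip": 0}
  ]
}}

```text
clock: 3.53
tcp_pos: [0.6351, -0.0654, 0.0573]
orientation: [-0.0, 0.973, 0.229, 0.0]
wrist_force: [0.6, 0.0, 0.1]
finger_gap: 0.0001
grip_force: 0.4
```

Call:
{"op": "apply_moves", "data": {
  "rows": [
    {"xyz": [-1.5,0,0],"turn": [0,0,0],"grip": 0},
    {"xyz": [-3,0,0],"turn": [0,0,0],"grip": 0},
    {"xyz": [-4.5,0,0],"turn": [0,0,0],"grip": 0},
    {"xyz": [-6,0,0],"turn": [0,0,0],"grip": 0},
    {"xyz": [-7,0,0],"turn": [0,0,0],"grip": 0},
    {"xyz": [-7,0,0],"turn": [0,0,0],"grip": 0}
  ]
}}

```text
clock: 4.03
tcp_pos: [0.6286, -0.0687, 0.0573]
orientation: [0.0, 0.973, 0.229, -0.0]
wrist_force: [0.6, 0.4, -0.8]
finger_gap: 0.0
grip_force: 0.1
```

Call:
{"op": "apply_moves", "data": {
  "rows": [
    {"xyz": [10,0,0],"turn": [0,0,0],"grip": 0},
    {"xyz": [25,0,0],"turn": [0,0,0],"grip": 0},
    {"xyz": [25,0,-40],"turn": [0,0,0],"grip": 0},
    {"xyz": [25,0,-80],"turn": [0,0,0],"grip": 0},
    {"xyz": [25,0,-120],"turn": [0,0,0],"grip": 0},
    {"xyz": [25,0,-160],"turn": [0,0,0],"grip": 0},
    {"xyz": [15,40,-160],"turn": [0,0,0],"grip": 0},
    {"xyz": [0,80,-160],"turn": [0,0,0],"grip": 0},
    {"xyz": [-15,120,-160],"turn": [0,0,0],"grip": 0},
    {"xyz": [-30,155,-160],"turn": [0,0,0],"grip": 0},
    {"xyz": [-45,190,-160],"turn": [0,0,0],"grip": 0},
    {"xyz": [-60,225,-160],"turn": [0,0,0],"grip": 0}
  ]
}}

```text
clock: 5.03
tcp_pos: [0.6753, -0.2987, 0.2172]
orientation: [0.0, 0.973, 0.229, -0.0]
wrist_force: [0.2, -0.2, 0.3]
finger_gap: 0.0004
grip_force: 0.0
```

```bash
cat > look.py <<'E'
import sys
from h import *
from workcell import env,imaging
s=env.get_state(); print(s['clock'],s['tcp_pos'].round(4) if hasattr(s['tcp_pos'],'round') else s['tcp_pos'])
A=[]
for n,(x,y) in dict(top=(310,160),scene=(240,150)).items():
    r=imaging.read_camera(n); A.append(cv2.resize(r['color'][y:y+100,x:x+80],None,fx=5,fy=5,interpolation=2))
    e,c,med,k=rim(r,(.585,-.089)); print(n,np.round(e[0],1),np.round(e[1],1),'rim world',c.round(4),k)
cv2.imwrite(sys.argv[1],np.hstack(A))
E
python3 look.py pics/c3.png
```

```text
5.0333 [ 0.6753 -0.2987  0.2172]
top [363. 197.] [22.1 22.3] rim world [ 0.5905 -0.0886] 130
scene [285.7 185.6] [18.1 20.5] rim world [ 0.5975 -0.0874] 143
```

View pics/c3.png

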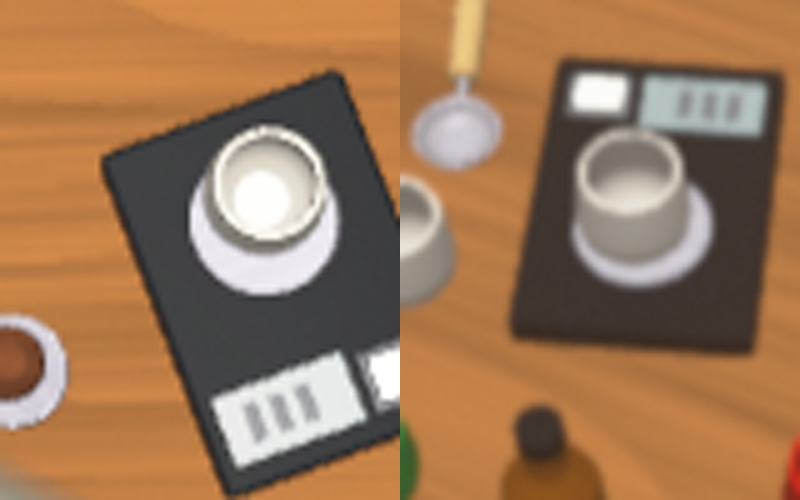

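```bash
cat > off.py <<'E'
from h import *
from workcell import env,imaging
# cup-pan offset per camera: pan edge and rim edge both from colour contours
for n in('top','scene'):
    r=imaging.read_camera(n); w=cloud(r); g=r['color'].astype(int)
    u0=np.array([.5827,-.0905]); d=np.hypot(w[...,0]-u0[0],w[...,1]-u0[1])
    obj=((g.max(2)>90)&(d<.062)&(w[...,2]>.02)&(g[...,2]-g[...,0]<60)).astype(np.uint8)
    k=max(cv2.findContours(obj,0,1)[0],key=cv2.contourArea)[:,0]
    P=ray(r,k,.036); hi=cv2.dilate(((w[...,2]>.042)&(d<.1)).astype(np.uint8),np.ones((3,3)))
    P=P[hi[k[:,1],k[:,0]]==0]; q=circ(P,.037); pan=q.x[:2]
    e,_,_,_=rim(r,pan,.094); c0=ray(r,[e[0]],.1)[0]
    # subpixel: ring points higher than 94 mm, circle fit of outer contour
    print(n,'pan',pan.round(4),len(P),abs(q.fun).mean().round(4),'cup',c0.round(4),np.round(e[0],1),np.round(e[1],1),'off mm',((c0-pan)*1000).round(1))
E
python3 off.py
```

```text
top pan [ 0.5822 -0.0915] 54 0.0007 cup [ 0.5909 -0.089 ] [363.2 196.9] [21.8 21.9] off mm [8.7 2.5]
scene pan [ 0.5852 -0.0906] 46 0.0013 cup [ 0.596  -0.0885] [285.6 185. ] [17.  20.1] off mm [10.8  2. ]
```

Call:
{"op": "apply_moves", "data": {
  "rows": [
    {"xyz": [15,-38,0],"turn": [0,0,0.05],"grip": 0},
    {"xyz": [30,-76,0],"turn": [0,0,0.1],"grip": 0},
    {"xyz": [45,-114,0],"turn": [0,0,0.15],"grip": 0},
    {"xyz": [60,-152,0],"turn": [0,0,0.2],"grip": 0},
    {"xyz": [75,-190,0],"turn": [0,0,0.2],"grip": 0},
    {"xyz": [83,-212,0],"turn": [0,0,0.2],"grip": 0},
    {"xyz": [83,-212,40],"turn": [0,0,0.2],"grip": 0},
    {"xyz": [83,-212,80],"turn": [0,0,0.2],"grip": 0},
    {"xyz": [83,-212,120],"turn": [0,0,0.2],"grip": 0},
    {"xyz": [83,-212,150],"turn": [0,0,0.2],"grip": 0},
    {"xyz": [83,-212,160],"turn": [0,0,0.2],"grip": 0},
    {"xyz": [83,-212,160],"turn": [0,0,0.2],"grip": 0}
  ]
}}

```text
clock: 6.23
tcp_pos: [0.6523, -0.0678, 0.0543]
orientation: [-0.001, 0.991, 0.132, -0.003]
wrist_force: [-0.0, 0.1, -1.1]
finger_gap: 0.0001
grip_force: 0.0
```

Call:
{"op": "apply_moves", "data": {
  "rows": [
    {"xyz": [-5,2,0],"turn": [0,0,0],"grip": 0},
    {"xyz": [-10,4,0],"turn": [0,0,0],"grip": 0},
    {"xyz": [-14,4,0],"turn": [0,0,0],"grip": 0},
    {"xyz": [-14,4,0],"turn": [0,0,0],"grip": 0},
    {"xyz": [-14,4,0],"turn": [0,0,0],"grip": 0}
  ]
}}

```text
clock: 6.65
tcp_pos: [0.6434, -0.0781, 0.0591]
orientation: [0.001, 0.991, 0.131, 0.001]
wrist_force: [0.1, 0.5, -0.6]
finger_gap: 0.0002
grip_force: 0.0
```

Call:
{"op": "apply_moves", "data": {
  "rows": [
    {"xyz": [-1.5,-1.5,0],"turn": [0,0,0],"grip": 0},
    {"xyz": [-3,-3,0],"turn": [0,0,0],"grip": 0},
    {"xyz": [-5,-3,0],"turn": [0,0,0],"grip": 0},
    {"xyz": [-6.5,-3,0],"turn": [0,0,0],"grip": 0},
    {"xyz": [-8,-3,0],"turn": [0,0,0],"grip": 0},
    {"xyz": [-9.5,-3,0],"turn": [0,0,0],"grip": 0},
    {"xyz": [-11,-3,0],"turn": [0,0,0],"grip": 0},
    {"xyz": [-12.5,-3,0],"turn": [0,0,0],"grip": 0},
    {"xyz": [-14,-3,0],"turn": [0,0,0],"grip": 0},
    {"xyz": [-15.5,-3,0],"turn": [0,0,0],"grip": 0},
    {"xyz": [-16.5,-3,0],"turn": [0,0,0],"grip": 0},
    {"xyz": [-16.5,-3,0],"turn": [0,0,0],"grip": 0}
  ]
}}

```text
clock: 7.65
tcp_pos: [0.6258, -0.0789, 0.0573]
orientation: [0.0, 0.991, 0.131, -0.0]
wrist_force: [0.4, -0.9, -0.2]
finger_gap: 0.0002
grip_force: 0.2
```

Call:
{"op": "apply_moves", "data": {
  "rows": [
    {"xyz": [-1.2,0,0],"turn": [0,0,0],"grip": 0},
    {"xyz": [-2.4,0,0],"turn": [0,0,0],"grip": 0},
    {"xyz": [-3.3,0,0],"turn": [0,0,0],"grip": 0},
    {"xyz": [-3.3,0,0],"turn": [0,0,0],"grip": 0}
  ]
}}

```text
clock: 7.98
tcp_pos: [0.6227, -0.0798, 0.0573]
orientation: [0.0, 0.991, 0.131, -0.0]
wrist_force: [1.1, 0.9, 0.2]
finger_gap: 0.0006
grip_force: 0.2
```

Call:
{"op": "apply_moves", "data": {
  "rows": [
    {"xyz": [10,0,0],"turn": [0,0,0],"grip": 0},
    {"xyz": [28,0,0],"turn": [0,0,0],"grip": 0},
    {"xyz": [28,0,-40],"turn": [0,0,0],"grip": 0},
    {"xyz": [28,0,-80],"turn": [0,0,0],"grip": 0},
    {"xyz": [28,0,-120],"turn": [0,0,0],"grip": 0},
    {"xyz": [28,0,-160],"turn": [0,0,0],"grip": 0},
    {"xyz": [15,40,-160],"turn": [0,0,0],"grip": 0},
    {"xyz": [0,80,-160],"turn": [0,0,0],"grip": 0},
    {"xyz": [-15,120,-160],"turn": [0,0,0],"grip": 0},
    {"xyz": [-30,155,-160],"turn": [0,0,0],"grip": 0},
    {"xyz": [-45,190,-160],"turn": [0,0,0],"grip": 0},
    {"xyz": [-60,225,-160],"turn": [0,0,0],"grip": 0}
  ]
}}

```text
clock: 8.98
tcp_pos: [0.6226, -0.3143, 0.2172]
orientation: [-0.0, 0.991, 0.131, -0.0]
wrist_force: [0.8, -0.1, 0.2]
finger_gap: -0.0
grip_force: 0.0
```

```bash
python3 off.py; python3 look.py pics/c4.png
```

```text
top pan [ 0.5828 -0.0911] 64 0.001 cup [ 0.5809 -0.0905] [364.  200.9] [21.7 21.9] off mm [-1.9  0.6]
scene pan [ 0.5854 -0.0911] 49 0.0014 cup [ 0.5863 -0.09  ] [286.7 182.1] [16.7 20.3] off mm [0.9 1.1]
9.0833 [ 0.6216 -0.3188  0.2162]
top [363.9 201.2] [22.2 22.4] rim world [ 0.5803 -0.0902] 129
scene [286.8 182.6] [17.8 20.6] rim world [ 0.5878 -0.0892] 145
```

View pics/c4.png

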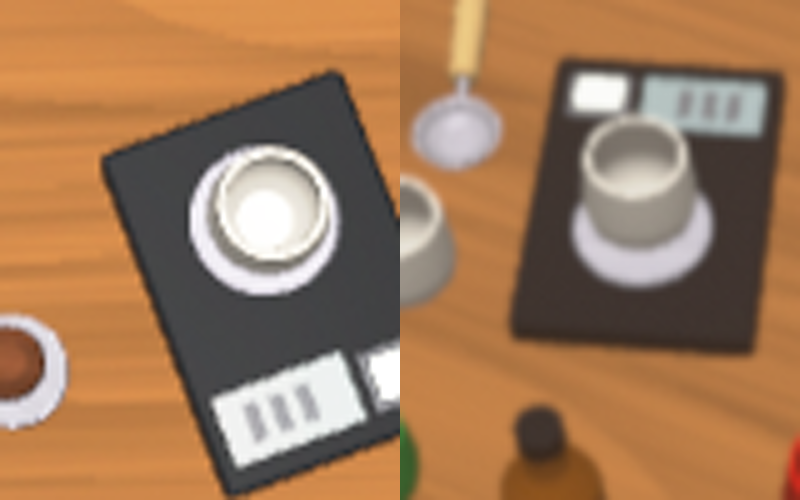

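The cup stands centred to within about 2 mm: the two cameras put it at -1.9 and +0.9 mm in x. In the top crop the mouth at about (272,205) sits over the pan centred at (265,220), as expected for a mouth 64 mm above the pan. Now I move over the key.

Call:
{"op": "apply_moves", "data": {
  "rows": [
    {"xyz": [-14,-37,0],"turn": [0,0,-0.06],"grip": 0},
    {"xyz": [-28,-74,0],"turn": [0,0,-0.06],"grip": 0},
    {"xyz": [-42,-111,0],"turn": [0,0,-0.06],"grip": 0},
    {"xyz": [-56,-148,0],"turn": [0,0,-0.06],"grip": 0},
    {"xyz": [-71,-186,0],"turn": [0,0,-0.06],"grip": 0},
    {"xyz": [-71,-186,40],"turn": [0,0,-0.06],"grip": 0},
    {"xyz": [-71,-186,80],"turn": [0,0,-0.06],"grip": 0},
    {"xyz": [-71,-186,120],"turn": [0,0,-0.06],"grip": 0},
    {"xyz": [-71,-186,150],"turn": [0,0,-0.06],"grip": 0},
    {"xyz": [-71,-186,165],"turn": [0,0,-0.06],"grip": 0},
    {"xyz": [-71,-186,165],"turn": [0,0,-0.06],"grip": 0},
    {"xyz": [-71,-186,165],"turn": [0,0,-0.06],"grip": 0}
  ]
}}

```text
clock: 10.18
tcp_pos: [0.5058, -0.1498, 0.052]
orientation: [-0.001, 0.987, 0.162, -0.001]
wrist_force: [-0.2, -0.2, 0.5]
finger_gap: 0.0004
grip_force: 0.0
```

Call:
{"op": "apply_moves", "data": {
  "rows": [
    {"xyz": [-4,7,0],"turn": [0,0,0],"grip": 0},
    {"xyz": [-4,7,10],"turn": [0,0,0],"grip": 0},
    {"xyz": [-4,7,15],"turn": [0,0,0],"grip": 0},
    {"xyz": [-4,7,15],"turn": [0,0,0],"grip": 0},
    {"xyz": [-4,7,15],"turn": [0,0,0],"grip": 0}
  ]
}}

```text
clock: 10.6
tcp_pos: [0.5047, -0.1594, 0.0373]
orientation: [-0.0, 0.987, 0.161, -0.0]
wrist_force: [-0.1, -0.1, 0.5]
finger_gap: 0.0003
grip_force: 0.0
```

Call:
{"op": "apply_moves", "data": {
  "rows": [
    {"xyz": [0,1,3],"turn": [0,0,0],"grip": 0},
    {"xyz": [0,1,5],"turn": [0,0,0],"grip": 0},
    {"xyz": [0,1,7],"turn": [0,0,0],"grip": 0},
    {"xyz": [0,1,8],"turn": [0,0,0],"grip": 0},
    {"xyz": [0,1,9],"turn": [0,0,0],"grip": 0},
    {"xyz": [0,1,10],"turn": [0,0,0],"grip": 0},
    {"xyz": [0,1,10],"turn": [0,0,0],"grip": 0},
    {"xyz": [0,1,10],"turn": [0,0,0],"grip": 0}
  ]
}}

```text
clock: 11.27
tcp_pos: [0.5054, -0.1604, 0.0275]
orientation: [0.0, 0.987, 0.161, 0.0]
wrist_force: [0.2, -1.6, 3.0]
finger_gap: -0.0001
grip_force: 1.7
```

Call:
{"op": "apply_moves", "data": {
  "rows": [
    {"xyz": [0,0,0.5],"turn": [0,0,0],"grip": 0},
    {"xyz": [0,0,1],"turn": [0,0,0],"grip": 0},
    {"xyz": [0,0,1],"turn": [0,0,0],"grip": 0},
    {"xyz": [0,0,1],"turn": [0,0,0],"grip": 0}
  ]
}}

```text
clock: 11.6
tcp_pos: [0.5054, -0.1604, 0.027]
orientation: [0.0, 0.987, 0.161, 0.0]
wrist_force: [-1.6, -0.1, 8.2]
finger_gap: 0.0003
grip_force: 3.9
```

8 N at z = 0.027 means the key is at its stop. I lift off and clear away.

Call:
{"op": "apply_moves", "data": {
  "rows": [
    {"xyz": [0,0,-8],"turn": [0,0,0],"grip": 0},
    {"xyz": [0,0,-40],"turn": [0,0,0],"grip": 0},
    {"xyz": [0,0,-80],"turn": [0,0,0],"grip": 0},
    {"xyz": [0,0,-120],"turn": [0,0,0],"grip": 0},
    {"xyz": [0,0,-160],"turn": [0,0,0],"grip": 0},
    {"xyz": [0,0,-190],"turn": [0,0,0],"grip": 0},
    {"xyz": [0,40,-190],"turn": [0,0,0],"grip": 0},
    {"xyz": [0,80,-190],"turn": [0,0,0],"grip": 0},
    {"xyz": [0,120,-190],"turn": [0,0,0],"grip": 0},
    {"xyz": [0,160,-190],"turn": [0,0,0],"grip": 0},
    {"xyz": [0,160,-190],"turn": [0,0,0],"grip": 0},
    {"xyz": [0,160,-190],"turn": [0,0,0],"grip": 0}
  ]
}}

```text
clock: 12.6
tcp_pos: [0.5557, -0.3137, 0.2146]
orientation: [-0.001, 0.987, 0.159, -0.001]
wrist_force: [-0.1, 0.6, -0.3]
finger_gap: 0.0001
grip_force: 0.0
```

```bash
python3 off.py
```

```text
top pan [ 0.583  -0.0911] 66 0.0012 cup [ 0.5809 -0.0903] [363.9 200.9] [21.7 22. ] off mm [-2.1  0.8]
scene pan [ 0.5852 -0.091 ] 51 0.0015 cup [ 0.5862 -0.09  ] [286.7 182.1] [16.8 20.1] off mm [1.  1.1]
```

```bash
python3 -c "
from workcell import ticket
print(ticket.hand_in())"
```

```text
the job is handed in; nothing more can be done
None
```

I nudged the cup to within about 2 mm of the pan's centre, pressed the tare key to its stop and released it, then handed the job in at about 13 s; no verdict came back.

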